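# Size a tumbler collar on the step mandrel and put it on its stand

### The job

Take the loose collar from the square cork mat, slide it down over the stepped sizing mandrel until it stops, and press it gently level and home there to see which step it fits: the higher it stops, the smaller its bore. Then put it fully down over the peg of the stand that belongs to that size (smallest bore on the slim peg, middle on the medium, largest on the stout) and let go; leave the two spare collars and everything else on the ledge where they are.

Things in the scene. Friction and masses are not known exactly. Their poses are not given: they have to be found in the camera images.
- ring_a: plain white plastic collar, outer diameter 56 mm, 16 mm high, upright bore right through; origin at the centre of its underside, z up. The three collars look alike but for the bore: 26, 33 and 40 mm; which is which is not told, nor which lies where. About 30 g. One collar starts on the square cork mat (the one to size), the other two on the long cork mat (leave them)
- ring_b: plain white plastic collar, outer diameter 56 mm, 16 mm high, upright bore right through; origin at the centre of its underside, z up. The three collars look alike but for the bore: 26, 33 and 40 mm; which is which is not told, nor which lies where. About 30 g. One collar starts on the square cork mat (the one to size), the other two on the long cork mat (leave them)
- ring_c: plain white plastic collar, outer diameter 56 mm, 16 mm high, upright bore right through; origin at the centre of its underside, z up. The three collars look alike but for the bore: 26, 33 and 40 mm; which is which is not told, nor which lies where. About 30 g. One collar starts on the square cork mat (the one to size), the other two on the long cork mat (leave them)
- gauge: fixed sizing mandrel: a stepped upright aluminium spindle, clamped in a round white foot (90 mm across, 10 mm thick, with a clamp collar 56 mm across up to 24 mm). Origin on the axis at table level, z up. The spindle is set 0 to 14 mm above its lowest setting, differently each time, not told; it is rigid. Its tip is 97 mm (lowest setting) to 111 mm above the table
- gauge_step (a point): point on the mandrel's axis 24 mm above the table, at the top of the clamp collar. Spindle above it, diameter by height at the lowest setting (all 0 to 14 mm higher): 46 mm to 34; taper to 35.2 mm at 43; straight to 57.2; taper to 28.4 mm at 62.9; straight to 77; taper to 21.6 mm at 82.7; straight to 88; taper to 11 mm at 97. A dark line rings each straight part
- gauge_stop (a point): point on the mandrel's axis 66 mm above the table. Where a collar's underside stops above the table: 39 to 53 mm for the 40 mm bore, 59 to 73 for 33 mm, 79 to 93 for 26 mm. Sized = level, within 1.9 mm of the axis, pressed onto its taper for 0.2 s. A downward push of 4 to 8 N is right; the taper wedges, so their contact force is larger than the push; over 18 N of it is too hard
- stand_slim: the slim collar stand, fixed: steel disc 70 mm across and 8 mm thick with one upright round peg of 18 mm diameter in its centre, peg tapering over its last 8 mm to a tip 56 mm above the table. Origin on the peg axis at table level, z up. A collar that is fully home lies flat on the disc, its underside 8 mm above the table. It is for the 26 mm bore
- stand_medium: the medium collar stand, fixed: steel disc 70 mm across and 8 mm thick with one upright round peg of 25 mm diameter in its centre, peg tapering over its last 8 mm to a tip 56 mm above the table. Origin on the peg axis at table level, z up. A collar that is fully home lies flat on the disc, its underside 8 mm above the table. It is for the 33 mm bore
- stand_stout: the stout collar stand, fixed: steel disc 70 mm across and 8 mm thick with one upright round peg of 32 mm diameter in its centre, peg tapering over its last 8 mm to a tip 56 mm above the table. Origin on the peg axis at table level, z up. A collar that is fully home lies flat on the disc, its underside 8 mm above the table. It is for the 40 mm bore
- mat: square cork mat, 90 x 90 mm, 3 mm thick, fixed; origin at the centre of its underside. The collar to be sized lies on it
- spare_mat: long cork mat, 90 x 170 mm (long along its y), 3 mm thick, fixed; origin at the centre of its underside. The two spare collars lie on it
- cup_steel: steel tumbler, 70 mm across, 95 mm high, with two toothbrushes reaching 195 mm; bystander, loose, origin at the centre of its underside
- cup_glass: glass tumbler, 72 mm across, 100 mm high, with a toothbrush reaching 195 mm; bystander, loose, origin at the centre of its underside
- cup_blue: blue plastic tumbler, 72 mm across, 90 mm high, with a toothbrush reaching 195 mm; bystander, loose, origin at the centre of its underside
- jar: low white jar, 48 mm across, 42 mm high; bystander, loose, origin at the centre of its underside
- soap_dish: white soap dish with a bar of soap, 75 x 55 mm, 28 mm high; bystander, loose, origin at the centre of its underside
- mouthwash: clear bottle, 60 mm across, 170 mm high; bystander, loose, origin at the centre of its underside
Things that resemble listed ones, but are neither listed nor needed, are in the scene too. What is shaped like the gauge but red or yellow is not meant.

How it is judged:
By the outcome, as a careful person would: the job done as asked, in the order asked, and still so for the second after the job is handed in, with the robot touching nothing.
It also fails if it takes over 51 s, if anything falls off the work surface, if the arm or the gripper's body presses on something with over 40 N, if the wrist force passes 120 N, or if a joint passes its speed limit or range.

### The arm

A 6-joint arm with a two-finger parallel gripper is mounted at the origin on the work surface. World frame = base frame: x ahead of the robot, y to its left, z up, the work surface at z = 0. Lengths are in m, angles in rad, forces in N, time in s.
With the tool pointing down it reaches from about 0.35 to 0.85 m from the base axis. Payload 8.1 kg.
Tool frame: the origin (TCP) lies between the finger pads; the fingertips stand 11 mm ahead of it and the grasp point (between the pads) lies 8 mm behind it (tips_ahead is the z of the fingertips in the tool frame, in m); z points along the fingers, y is the line along which they close (so a half turn about z gives the same grasp; the last joint's range is limited). The gripper opens to 93 mm and grips with 3 to 60 N. Pads are 15 mm wide; open, the fingers measure 128 mm over their backs; the gripper's body (75 mm by 188 mm) begins 65 mm behind the grasp point.
Start: joints at [-0.085, 0.13, 1.488, -0, 1.523, -0.085], TCP at [0.6, 0, 0.23] pointing down, gripper open.
Joint ranges: [-2.96, 2.96], [-0.89, 2.26], [0.02, 2.5], [-1.34, 4.48], [0, 2.73], [-2.66, 2.66]. Speed limits (rad/s): [2.39, 2.39, 2.79, 3.14, 3.14, 3.14].

### API

Orientations are given as a rotation vector (axis times angle).
In Python, from plant import read_state, read_camera, close_job, tips_ahead gives the robot as it stands. The module is installed in compiled form; this text tells all that it offers.
- The arm moves only by the tool move_arm, never from a script. Its argument "plan" is a list of rows, each a list of 7 numbers: the turn, a rotation vector about the tool's x, y, z in units of 6 degrees (1.0 is 6 degrees), then the shift along the tool's x, y, z in units of 25 mm (1.0 is 25 mm), then the finger opening in mm, from 0 to 93. A call has exactly 10 rows; each row shifts and turns the commanded pose from where the row before left it, along the tool's axes as they then stand; what a row does not reach is not made up. A row lasts 1/10 s, in which the tool goes at most 50 mm and 8.59 degrees, less where a joint would pass 70% of its speed; a pose out of reach is approached as far as the arm can. A call is refused whole if a number of a shift passes 1 or a number of a turn 1, either way. A call with a gripper value outside its range is refused whole. The fingers move at their own pace and stop on an object; "force" is the grip in N (left out, the last holds). Time passes only in rows, so rows that do not move let the fingers close, or fill a call up. It gives the time, the measured TCP pose, the force, the opening and the grip force at its end, in the units of the state.
- read_state(): the state, without advancing time (a new reading comes with each control period).
- read_camera(name): name is "scene" or "side" or "wrist"; returns a dict with "frame" (480x640x3 uint8, red, green, blue), "z_map" (480x640 float32, m along the optical axis (not along the pixel's ray), 0 where there is no reading), "fx", "fy", "cx", "cy" (pixels), "rvec" (rotation vector, rad) and "tvec" (3), from world to camera coordinates, as OpenCV has them. Camera axes: x right, y down, z forward; pixel columns grow to the right and rows downward; lengths in m; the calibration is good to about 2 mm. A picture is of the moment at which its call begins.
- close_job(): hands the job in; it is judged then, once.
The state is a dict: "t": time; "q": joint angles; "dq": joint speeds; "joint_torque": joint torques, N m; "tool_pos": TCP position; "orientation": TCP orientation; "force": force on the tool from outside, world axes, zero at the start; "wrist_torque": the same for the moment, N m; "opening": finger opening in m; "gripper_force": force on a finger pad.
Only numpy, scipy, OpenCV 4.12 (cv2) and the standard library are available. Lean on these libraries where they do the work, as an engineer would, in place of code of your own. Each camera call takes 0.05 s, during which the arm holds its last target. There are 200 camera calls.

## Working session

There is one attempt and no reset: what is moved stays moved. The work goes in short steps, Python scripts to look and compute and a tool call to move; the robot and the scene stay as the last step left them, time stands still between calls to the robot, and variables do not carry over. Pictures are saved under pics/ and viewed, at most 10 in all, crops included, and the job is handed in when it is done.

Besides the shell and the picture viewer there is one more tool, called after ">>>" by a JSON object that holds its "op" and its "data", one argument or row to a line. move_arm: Moves the arm, as the interface text tells. Its arguments: {"type":"object","properties":{"plan":{"type":"array","items":{"type":"array","items":{"type":"number"}}},"force":{"type":"number"}},"required":["plan"]}

```bash
mkdir -p pics; cat > h.py <<'E'
import numpy as np, cv2
from plant import *
def cam(n):
    c=read_camera(n); R=cv2.Rodrigues(np.array(c['rvec'],float))[0]; t=np.array(c['tvec'],float).ravel()
    z=c['z_map'].astype(float); v,u=np.mgrid[:480,:640]
    P=np.stack([(u-c['cx'])/c['fx']*z,(v-c['cy'])/c['fy']*z,z],-1)
    W=(P-t)@R; W[z==0]=np.nan
    return c['frame'],W,(c,R,t)
def save(n,im): cv2.imwrite('pics/'+n,im[...,::-1])
E
python3 - <<'E'
from h import *
a,Wa,_=cam('scene'); b,Wb,_=cam('side'); w,Ww,_=cam('wrist')
np.savez('s0.npz',a=a,Wa=Wa,b=b,Wb=Wb,w=w,Ww=Ww)
save('scene.png',a); save('side.png',b)
s=read_state(); print(s['t'],s['tool_pos'],s['orientation'],s['opening'],tips_ahead)
E
```

```text
0.15 [5.99573383e-01 6.60246111e-05 2.28809379e-01] [-2.22063677e+00 -2.22068122e+00  1.47200939e-03] 0.09297650121644832 0.011
```

View pics/scene.png

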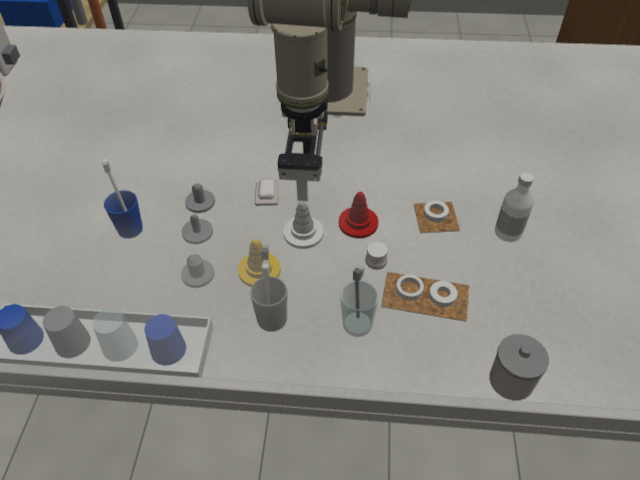

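View pics/side.png

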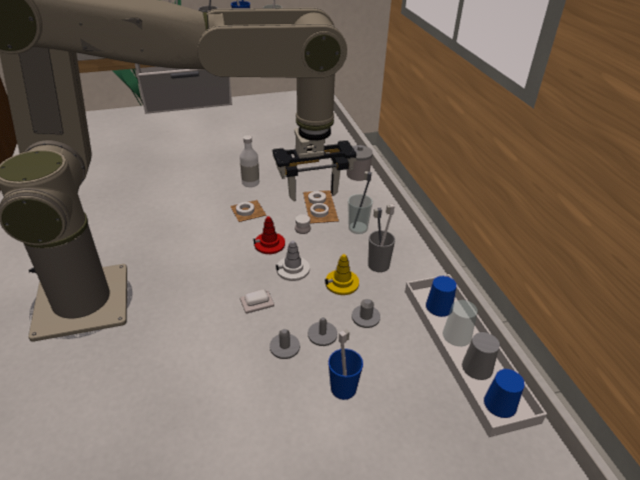

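The square mat (437,216 in scene) holds the target collar at (437,211). The long mat at (426,295) holds the two spares. There are three gauge-like objects: white/grey at (302,225), red at (360,213) and yellow at (258,262). The white one is meant, since red and yellow are excluded. The stands are at (199,198), (197,228) and (197,268). Next I measure these and make one enlarged crop.

```bash
python3 - <<'E'
from h import *
d=np.load('s0.npz'); 
A=np.concatenate([d['Wa'].reshape(-1,3),d['Wb'].reshape(-1,3)]); src=np.r_[np.zeros(307200),np.ones(307200)]
Wa=d['Wa']
for n,(u,v) in dict(ring=(437,219),gauge=(302,206),red=(360,200),yellow=(256,245),s1=(197,187),s2=(195,219),s3=(194,260),soap=(266,190),jar=(376,248),bottle=(524,180),blue=(122,200),steel=(270,290),glass=(358,290),sp1=(410,297),sp2=(444,301)).items(): print(n,Wa[v,u].round(4))
def circ(P):
    (x,y),r=cv2.minEnclosingCircle(P[:,:2].astype(np.float32)); return np.round([x,y,r],4)
def lsq(P):
    M=np.c_[2*P[:,:2],np.ones(len(P))]; s=np.linalg.lstsq(M,(P[:,:2]**2).sum(1),rcond=None)[0]; return np.round([s[0],s[1],np.sqrt(s[2]+s[0]**2+s[1]**2)],4)
def near(c,r,z0,z1,k):
    W=A[src==k]; m=(np.hypot(W[:,0]-c[0],W[:,1]-c[1])<r)&(W[:,2]>z0)&(W[:,2]<z1); return W[m]
for k in (0,1):
  for n,(u,v),zs in [('ring',(437,219),[(.015,.023)]),('gauge',(302,206),[(.006,.013),(.02,.027),(.03,.045),(.045,.06),(.06,.08),(.08,.12)]),
    ('s1',(197,187),[(.005,.011),(.02,.045),(.045,.06)]),('s2',(195,219),[(.005,.011),(.02,.045),(.045,.06)]),('s3',(194,260),[(.005,.011),(.02,.045),(.045,.06)])]:
    for z0,z1 in zs:
        P=near(Wa[v,u],.055,z0,z1,k)
        if len(P)>5: print(k,n,z0,len(P),'enc',circ(P),'lsq',lsq(P),'z',P[:,2].min().round(4),P[:,2].max().round(4))
a=d['a'];
save('crop.png',np.hstack([cv2.resize(a[165:265,230:390],(480,300)),cv2.resize(a[190:240,400:480],(320,200)) if 0 else cv2.resize(a[180:330,390:480],(180,300))]))
E
```

```text
ring [0.485  0.2822 0.008 ]
gauge [ 0.5473 -0.0155  0.0925]
red [0.5147 0.1065 0.0865]
yellow [ 0.6614 -0.0971  0.0916]
s1 [ 0.4666 -0.2668  0.0528]
s2 [ 0.5618 -0.2511  0.0489]
s3 [ 0.6806 -0.2259  0.0553]
soap [ 0.4377 -0.1132  0.0255]
jar [0.6096 0.1454 0.0421]
bottle [0.5179 0.431  0.1705]
blue [ 0.5568 -0.406   0.0918]
steel [ 0.7732 -0.0531  0.0964]
glass [0.7866 0.1111 0.1322]
sp1 [0.7077 0.2177 0.0111]
sp2 [0.7173 0.284  0.0182]
0 ring 0.015 235 enc [0.4659 0.2811 0.0301] lsq [0.465  0.2804 0.023 ] z 0.015 0.0228
0 gauge 0.006 488 enc [ 0.5455 -0.0154  0.0465] lsq [ 0.5434 -0.0157  0.038 ] z 0.006 0.013
0 gauge 0.02 120 enc [ 0.5459 -0.0148  0.029 ] lsq [ 0.5442 -0.0152  0.0248] z 0.0201 0.0269
0 gauge 0.03 137 enc [ 0.5459 -0.0162  0.0237] lsq [ 0.5447 -0.0153  0.0194] z 0.03 0.0448
0 gauge 0.045 96 enc [ 0.5463 -0.0146  0.0179] lsq [ 0.5453 -0.0155  0.0151] z 0.0453 0.0597
0 gauge 0.06 101 enc [ 0.5467 -0.0164  0.0158] lsq [ 0.5449 -0.0157  0.0129] z 0.0603 0.0799
0 gauge 0.08 102 enc [ 0.5483 -0.0161  0.0127] lsq [ 0.5479 -0.0154  0.0077] z 0.0801 0.099
0 s1 0.005 314 enc 
[... 1521 characters left out ...]
 [ 0.4586 -0.2714  0.0122] lsq [ 0.4584 -0.2692  0.011 ] z 0.0205 0.0448
1 s1 0.045 85 enc [ 0.4575 -0.2712  0.0129] lsq [ 0.4575 -0.2706  0.0081] z 0.0452 0.0596
1 s2 0.005 414 enc [ 0.5671 -0.2551  0.0493] lsq [ 0.5531 -0.2542  0.0264] z 0.005 0.011
1 s2 0.02 49 enc [ 0.5508 -0.2564  0.0088] lsq [ 0.5516 -0.2565  0.0066] z 0.0205 0.0445
1 s2 0.045 46 enc [ 0.5517 -0.256   0.009 ] lsq [ 0.5516 -0.256   0.0058] z 0.0457 0.0586
1 s3 0.005 308 enc [ 0.6767 -0.2262  0.0502] lsq [ 0.6705 -0.2274  0.0281] z 0.005 0.0109
1 s3 0.02 95 enc [ 0.6676 -0.2333  0.0163] lsq [ 0.6692 -0.2301  0.0133] z 0.0203 0.0448
1 s3 0.045 114 enc [ 0.67   -0.2284  0.0176] lsq [ 0.6695 -0.2294  0.011 ] z 0.0454 0.0586
```

View pics/crop.png

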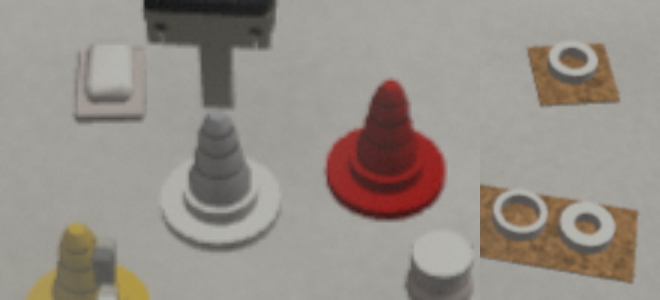

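The white and grey mandrel at (302,225) matches the description (white foot, aluminium spindle). The collar on the square mat is the target. The scene and side estimates disagree by about 8 mm in x, so I'll refine with the wrist camera.

>>> {"op": "move_arm", "data": {
  "plan": [
    [0,0,0,1,-0.5,0,93],
    [0,0,0,1,-0.5,0,93],
    [0,0,0,1,-0.5,0,93],
    [0,0,0,1,-0.5,0,93],
    [0,0,0,1,-0.5,0,93],
    [0,0,0,1,-0.5,0,93],
    [0,0,0,1,-0.5,0,93],
    [0,0,0,1,-0.5,0,93],
    [0,0,0,1,-0.5,0.5,93],
    [0,0,0,1,-0.5,0.5,93]
  ],
  "force": 12
}}

```text
t: 1.15
tool_pos: [0.4746, 0.2511, 0.2046]
orientation: [2.221, 2.221, 0.001]
force: [0.4, -0.6, -0.4]
opening: 0.093
gripper_force: 0.0
```

>>> {"op": "move_arm", "data": {
  "plan": [
    [0,0,0,1,-0.5,0.5,93],
    [0,0,0,0.2,0,0.5,93],
    [0,0,0,0,0,0.2,93],
    [0,0,0,0,0,0,93],
    [0,0,0,0,0,0,93],
    [0,0,0,0,0,0,93],
    [0,0,0,0,0,0,93],
    [0,0,0,0,0,0,93],
    [0,0,0,0,0,0,93],
    [0,0,0,0,0,0,93]
  ]
}}

```text
t: 2.15
tool_pos: [0.4626, 0.28, 0.1748]
orientation: [2.221, 2.221, 0.0]
force: [0.4, -0.7, 0.2]
opening: 0.0932
gripper_force: 0.0
```

```bash
cat > w.py <<'E'
from h import *
import sys
f,W,(c,R,t)=cam('wrist'); s=read_state(); save(sys.argv[1],f); np.savez('w.npz',f=f,W=W,R=R,t=t,fx=c['fx'],cx=c['cx'],cy=c['cy'],fy=c['fy'])
print('t',s['t'],s['tool_pos'],s['orientation'],'F',s['force'],'op',s['opening'],s['gripper_force'],'campos',-R.T@t)
E
python3 w.py w1.png
```

```text
t 2.2 [0.46253144 0.28004033 0.17471809] [2.22139006e+00 2.22145098e+00 1.97104820e-04] F [ 0.56782975 -0.00218211 -0.67348319] op 0.09305492207743904 0.0 campos [0.46292885 0.34841739 0.33098836]
```

View pics/w1.png

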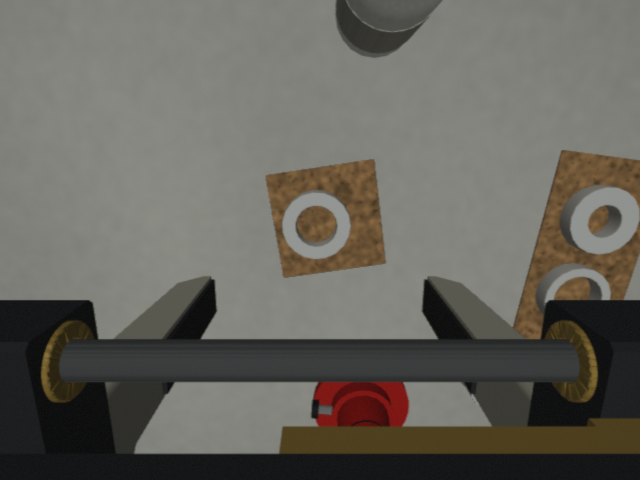

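The ring is at (316,225) in the wrist view, well clear of the fingers. I'll fit its outline and bore on the z=19 mm plane.

```bash
cat > ringfit.py <<'E'
from h import *
d=np.load('w.npz'); f=d['f']; R,t=d['R'],d['t']
def ray(u,v,z):
    u=np.asarray(u,float);v=np.asarray(v,float)
    D=np.stack([(u-d['cx'])/d['fx'],(v-d['cy'])/d['fy'],np.ones_like(u)],-1)@R
    C=-R.T@t; return C+D*((z-C[2])/D[...,2])[...,None]
E
python3 - <<'E'
from ringfit import *
W=d['W']; hsv=cv2.cvtColor(f,cv2.COLOR_RGB2HSV)
m=((hsv[...,1]<40)&(hsv[...,2]>130)).astype(np.uint8); m[:185]=0;m[262:]=0;m[:,:276]=0;m[:,365:]=0
cs,h=cv2.findContours(m,cv2.RETR_CCOMP,cv2.CHAIN_APPROX_NONE)
for c in cs:
    if cv2.contourArea(c)<300: continue
    e=cv2.fitEllipse(c); p=ray(c[:,0,0],c[:,0,1],.019); (x,y),r=cv2.minEnclosingCircle(p[:,:2].astype(np.float32))
    print(e,'world',ray(e[0][0],e[0][1],.019),'enc',x,y,2*r,'d_mean',2*np.hypot(*(p[:,:2]-ray(e[0][0],e[0][1],.019)[:2]).T).mean())
q=W[205:245,285:300]; print(np.nanmedian(q[...,2])); print(R.round(3))
b=W[190:262,276:365].reshape(-1,3); b=b[(b[:,2]>.014)]; print(b.mean(0),b.min(0),b.max(0))
E
```

```text
((315.8138732910156, 225.34750366210938), (65.13622283935547, 66.28729248046875), 91.93853759765625) world [0.46058303 0.28059309 0.019     ] enc 0.46060821413993835 0.2800571620464325 0.054885510355234146 d_mean 0.05356214954692404
((315.8283996582031, 225.6781005859375), (41.939353942871094, 43.63587951660156), 90.38609313964844) world [0.4605943  0.28032052 0.019     ] enc 0.46061423420906067 0.27982017397880554 0.036073870956897736 d_mean 0.03486320066452244
0.019932039741498358
[[ 1.     0.     0.   ]
 [ 0.    -0.969  0.247]
 [ 0.001 -0.247 -0.969]]
[0.46034934 0.28105011 0.01983611] [0.43325725 0.25309747 0.01401869] [0.48815613 0.30781649 0.02274096]
```

>>> {"op": "move_arm", "data": {
  "plan": [
    [0,0,0,0.02,-0.08,1,93],
    [0,0,0,0,0,1,93],
    [0,0,0,0,0,1,93],
    [0,0,0,0,0,1,93],
    [0,0,0,0,0,0.8,93],
    [0,0,0,0,0,0.6,93],
    [0,0,0,0,0,0.5,93],
    [0,0,0,0,0,0.3,93],
    [0,0,0,0,0,0.11,93],
    [0,0,0,0,0,0,93]
  ]
}}

```text
t: 3.2
tool_pos: [0.4607, 0.2806, 0.0171]
orientation: [2.221, 2.221, 0.0]
force: [0.5, 0.6, 0.4]
opening: 0.0931
gripper_force: 0.0
```

>>> {"op": "move_arm", "data": {
  "plan": [
    [0,0,0,0,0,0,70],
    [0,0,0,0,0,0,50],
    [0,0,0,0,0,0,50],
    [0,0,0,0,0,0,50],
    [0,0,0,0,0,0,50],
    [0,0,0,0,0,0,50],
    [0,0,0,0,0,0,50],
    [0,0,0,0,0,0,50],
    [0,0,0,0,0,0,50],
    [0,0,0,0,0,0,50]
  ],
  "force": 12
}}

```text
t: 4.2
tool_pos: [0.4606, 0.2805, 0.017]
orientation: [2.221, 2.221, 0.0]
force: [-0.4, -0.9, 2.5]
opening: 0.0549
gripper_force: 11.9
```

>>> {"op": "move_arm", "data": {
  "plan": [
    [0,0,0,0,0,-0.3,50],
    [0,0,0,0,0,-0.6,50],
    [0,0,0,0,0,-0.8,50],
    [0,0,0,0,0,-1,50],
    [0,0,0,0,0,-1,50],
    [0,0,0,0,0,-1,50],
    [0,0,0,0,0,-1,50],
    [0,0,0,-0.5,0.1,-0.7,50],
    [0,0,0,-0.8,0.2,-0.4,50],
    [0,0,0,-0.8,0.2,0,50]
  ]
}}

```text
t: 5.2
tool_pos: [0.4743, 0.2282, 0.1907]
orientation: [2.219, 2.221, 0.007]
force: [0.6, 0.2, 0.0]
opening: 0.0551
gripper_force: 11.9
```

>>> {"op": "move_arm", "data": {
  "plan": [
    [0,0,0,-0.8,0.3,0,50],
    [0,0,0,-0.8,0.3,0,50],
    [0,0,0,-0.8,0.3,0,50],
    [0,0,0,-0.8,0.3,0,50],
    [0,0,0,-0.8,0.3,0,50],
    [0,0,0,-0.8,0.3,0,50],
    [0,0,0,-0.8,0.3,0,50],
    [0,0,0,-0.5,0.1,0,50],
    [0,0,0,-0.2,0,0,50],
    [0,0,0,0,0,0,50]
  ]
}}

```text
t: 6.2
tool_pos: [0.5279, 0.0703, 0.1873]
orientation: [2.222, 2.22, 0.001]
force: [-0.9, -0.1, -0.9]
opening: 0.0543
gripper_force: 11.9
```

```bash
python3 w.py w2.png
```

```text
t 6.25 [0.52782983 0.0708183  0.18722261] [-2.22173455e+00 -2.22099586e+00 -6.49030122e-04] F [-0.2637172  -0.36754199 -0.63848202] op 0.05451107216518268 11.947092209011316 campos [0.52827741 0.13871416 0.34356366]
```

View pics/w2.png

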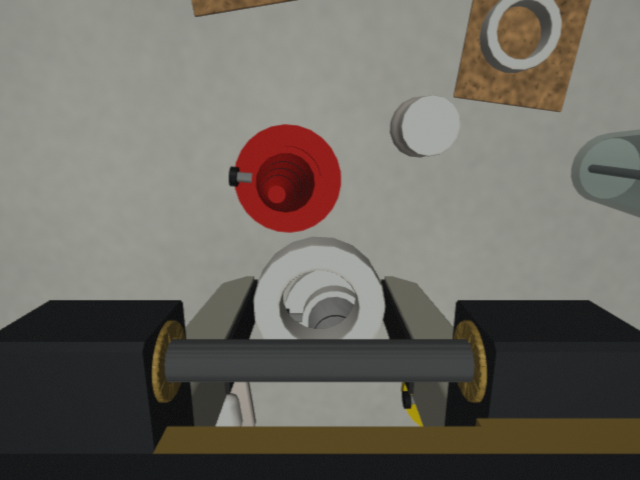

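The ring is held level in the fingers and hides the mandrel (319,303). I'll step past the mandrel so it lies in the free upper part of the view.

>>> {"op": "move_arm", "data": {
  "plan": [
    [0,0,0,-0.6,0.1,0,50],
    [0,0,0,-0.9,0.1,0,50],
    [0,0,0,-0.9,0.1,0,50],
    [0,0,0,-0.9,0.1,0,50],
    [0,0,0,-0.9,0.1,0,50],
    [0,0,0,-0.9,0,0,50],
    [0,0,0,-0.9,0,0,50],
    [0,0,0,-0.6,0,0,50],
    [0,0,0,-0.2,0,0,50],
    [0,0,0,0,0,0,50]
  ]
}}

```text
t: 7.25
tool_pos: [0.5404, -0.0998, 0.1868]
orientation: [-2.222, -2.22, -0.0]
force: [-0.9, 0.2, -0.2]
opening: 0.0546
gripper_force: 11.9
```

```bash
python3 w.py w3.png
```

```text
t 7.3 [ 0.54048116 -0.0991381   0.18681202] [-2.22132991e+00 -2.22099998e+00 -2.63845637e-04] F [ 0.04580851 -0.07804655 -1.01808451] op 0.0550604915496358 11.947173241060227 campos [ 0.54089903 -0.03133903  0.34307151]
```

View pics/w3.png

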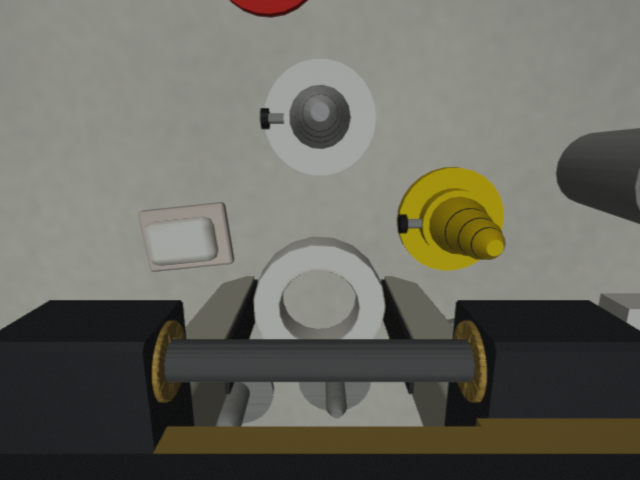

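The mandrel is clear: foot centre about (320,117), tip about (319,110). The ring in hand is at (319,303). I'll fit both with the same camera.

```bash
cat > gfit.py <<'E'
from ringfit import *
from scipy.optimize import least_squares
W=d['W']
def circ_fit(P,r):
    # outer visible edge points -> circle with fixed radius
    s=least_squares(lambda s:np.hypot(P[:,0]-s[0],P[:,1]-s[1])-r,P[:,:2].mean(0),loss='soft_l1',f_scale=.001); return s.x,np.sqrt(np.mean(s.fun**2))
E
python3 - <<'E'
from gfit import *
g=cv2.cvtColor(f,cv2.COLOR_RGB2GRAY)
# radial edges of foot
def edges(u0,v0,r0,r1,angs,sign):
    out=[]
    for a in angs:
        rr=np.arange(r0,r1,.25); u=u0+rr*np.cos(a); v=v0+rr*np.sin(a)
        p=cv2.remap(g,u.astype(np.float32)[None],v.astype(np.float32)[None],cv2.INTER_LINEAR)[0].astype(float)
        dd=sign*np.gradient(cv2.GaussianBlur(p[None],(9,1),0)[0])
        i=dd[4:-4].argmax()+4
        if dd[i]>1: out.append((u[i],v[i]))
    return np.array(out)
A=np.deg2rad(np.arange(0,360,4)); A=A[(np.abs(A-np.pi)>.25)]
e=edges(320,117,48,66,A,-1); P=ray(e[:,0],e[:,1],.010); print('foot',len(P),circ_fit(P,.045))
t_=edges(319,110,4,14,A,-1); T=W[104:117,313:326]; print('tip z',np.nanmax(T[...,2]),np.nanmedian(T[...,2]))
print('tip centroid',np.nanmean(T.reshape(-1,3)[T.reshape(-1,3)[:,2]>np.nanmax(T[...,2])-.004],0))
B=W[50:185,260:380].reshape(-1,3);c,_=circ_fit(P,.045)
r=np.hypot(B[:,0]-c[0],B[:,1]-c[1]); 
for lo in range(0,26,1):
    q=B[(r>=lo/1e3)&(r<(lo+1)/1e3)]; 
    if len(q): print(lo,len(q),np.nanmedian(q[:,2]).round(4),end=' | ')
b=W[235:338,250:390].reshape(-1,3); b=b[(b[:,2]>.17)]; print('\nring top z',np.nanmedian(b[:,2]),np.nanmax(b[:,2]))
tcp=np.array([.5405,-.0991])
zt=.1868-.014+.016
e=edges(319,303,45,80,np.deg2rad(np.r_[200:341:3]),-1); 
e=edges(319,303,55,75,np.deg2rad(np.r_[215:326:3]),-1);P=ray(e[:,0],e[:,1],zt); print('ring outer',circ_fit(P,.028),tcp)
e=edges(319,303,28,50,np.deg2rad(np.r_[150:391:3]),1);P=ray(e[:,0],e[:,1],zt)
M=np.c_[2*P[:,:2],np.ones(len(P))]; s=np.linalg.lstsq(M,(P[:,:2]**2).sum(1),rcond=None)[0]; print('bore',s[:2],np.sqrt(s[2]+s[0]**2+s[1]**2))
E
```

```text
foot 83 (array([ 0.54131411, -0.01574885]), np.float64(0.0001518540115033259))
tip z 0.10017282595146902 0.09843560342594983
tip centroid [ 0.5409836  -0.0150504   0.09845841]
0 11 0.0983 | 1 25 0.0986 | 2 50 0.0984 | 3 69 0.0984 | 4 79 0.0986 | 5 101 0.0981 | 6 112 0.0968 | 7 134 0.095 | 8 143 0.0934 | 9 157 0.0917 | 10 152 0.09 | 11 155 0.0828 | 12 187 0.081 | 13 179 0.0795 | 14 87 0.0722 | 15 165 0.062 | 16 208 0.0602 | 17 116 0.0587 | 18 106 0.0428 | 19 205 0.041 | 20 218 0.0393 | 21 235 0.0375 | 22 163 0.0362 | 23 130 0.0253 | 24 267 0.0252 | 25 292 0.0252 | 
ring top z 0.18961163034718645 0.20378420885549875
ring outer (array([ 0.54041855, -0.04936952]), np.float64(0.004965244624451219)) [ 0.5405 -0.0991]
bore [ 0.54081603 -0.10010533] 0.016827831717799287
```

The wrist view puts the bore at about 33.6 mm. The mandrel minus ring offset is (+0.5, +84.4) mm and the spindle is set about 1 mm up. I'll align, then descend to 6 mm above the expected stop.

>>> {"op": "move_arm", "data": {
  "plan": [
    [0,0,0,0.5,0.02,0,50],
    [0,0,0,0.8,0,0,50],
    [0,0,0,0.8,0,0,50],
    [0,0,0,0.7,0,0,50],
    [0,0,0,0.4,0,0.3,50],
    [0,0,0,0.18,0,0.5,50],
    [0,0,0,0,0,0.5,50],
    [0,0,0,0,0,0.5,50],
    [0,0,0,0,0,0.3,50],
    [0,0,0,0,0,0,50]
  ]
}}

```text
t: 8.3
tool_pos: [0.5397, -0.0154, 0.1322]
orientation: [-2.221, -2.219, 0.003]
force: [-0.3, -0.1, -0.2]
opening: 0.0552
gripper_force: 11.9
```

```bash
python3 w.py w4.png; python3 - <<'E'
from h import *
f,W,_=cam('scene'); save('sc4.png',cv2.resize(f[150:260,230:390],(640,440),interpolation=cv2.INTER_CUBIC))
E
```

```text
t 8.35 [ 0.54036968 -0.01544824  0.13334767] [-2.22137290e+00 -2.21945313e+00  1.88513513e-03] F [ 0.60336188  0.42612822 -0.09784125] op 0.05442734104491857 11.947102644480765 campos [0.54068716 0.05296588 0.28845943]
```

View pics/w4.png

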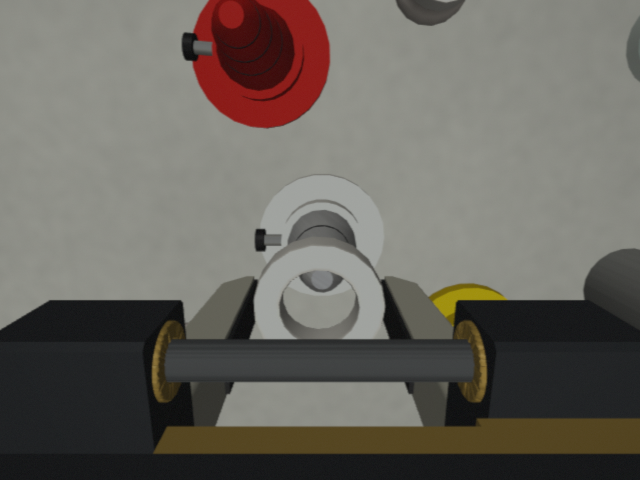

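The tip shows inside the bore at (321,280), as expected. I'll go down to about 5 mm above the stop.

>>> {"op": "move_arm", "data": {
  "plan": [
    [0,0,0,0,0.02,0.3,50],
    [0,0,0,0,0,0.4,50],
    [0,0,0,0,0,0.4,50],
    [0,0,0,0,0,0.4,50],
    [0,0,0,0,0,0.3,50],
    [0,0,0,0,0,0.2,50],
    [0,0,0,0,0,0.1,50],
    [0,0,0,0,0,0,50],
    [0,0,0,0,0,0,50],
    [0,0,0,0,0,0,50]
  ]
}}

```text
t: 9.4
tool_pos: [0.5419, -0.015, 0.0824]
orientation: [2.221, 2.221, 0.001]
force: [0.6, 0.3, -1.2]
opening: 0.0545
gripper_force: 11.9
```

```bash
python3 w.py w5.png
```

```text
t 9.45 [ 0.54187399 -0.01501606  0.0823939 ] [2.22094829e+00 2.22095981e+00 8.03936437e-04] F [ 0.43823794  0.24980366 -0.56243117] op 0.054769212099974464 11.947111613117158 campos [0.5421429  0.05344057 0.23864809]
```

>>> {"op": "move_arm", "data": {
  "plan": [
    [0,0,0,0.01,-0.03,0.04,50],
    [0,0,0,0,0,0.04,50],
    [0,0,0,0,0,0.04,50],
    [0,0,0,0,0,0.04,50],
    [0,0,0,0,0,0.04,50],
    [0,0,0,0,0,0.04,50],
    [0,0,0,0,0,0.02,50],
    [0,0,0,0,0,0.02,50],
    [0,0,0,0,0,0,50],
    [0,0,0,0,0,0,50]
  ]
}}

```text
t: 10.45
tool_pos: [0.5408, -0.0147, 0.0749]
orientation: [2.221, 2.221, 0.0]
force: [0.6, -0.1, 0.5]
opening: 0.0545
gripper_force: 11.9
```

>>> {"op": "move_arm", "data": {
  "plan": [
    [0,0,0,0,0,0.01,50],
    [0,0,0,0,0,0.01,50],
    [0,0,0,0,0,0.01,50],
    [0,0,0,0,0,0.01,50],
    [0,0,0,0,0,0.01,50],
    [0,0,0,0,0,0,50],
    [0,0,0,0,0,0,50],
    [0,0,0,0,0,0,50],
    [0,0,0,0,0,0,50],
    [0,0,0,0,0,0,50]
  ]
}}

```text
t: 11.45
tool_pos: [0.5408, -0.0148, 0.0737]
orientation: [2.221, 2.221, 0.0]
force: [-0.6, -0.9, 0.8]
opening: 0.0546
gripper_force: 11.9
```

>>> {"op": "move_arm", "data": {
  "plan": [
    [0,0,0,0,0,0.01,50],
    [0,0,0,0,0,0.01,50],
    [0,0,0,0,0,0.01,50],
    [0,0,0,0,0,0,50],
    [0,0,0,0,0,0,50],
    [0,0,0,0,0,0,50],
    [0,0,0,0,0,0,50],
    [0,0,0,0,0,0,50],
    [0,0,0,0,0,0,50],
    [0,0,0,0,0,0,50]
  ]
}}

```text
t: 12.45
tool_pos: [0.5409, -0.0147, 0.073]
orientation: [2.221, 2.221, 0.0]
force: [-0.7, -1.3, 4.2]
opening: 0.0547
gripper_force: 11.9
```

>>> {"op": "move_arm", "data": {
  "plan": [
    [0,0,0,0,0,0.01,50],
    [0,0,0,0,0,0,50],
    [0,0,0,0,0,0,50],
    [0,0,0,0,0,0,50],
    [0,0,0,0,0,0,50],
    [0,0,0,0,0,0,50],
    [0,0,0,0,0,0,50],
    [0,0,0,0,0,0,50],
    [0,0,0,0,0,0,50],
    [0,0,0,0,0,0,50]
  ]
}}

```text
t: 13.45
tool_pos: [0.5408, -0.0147, 0.0727]
orientation: [2.221, 2.221, 0.0]
force: [0.4, -1.1, 5.2]
opening: 0.0549
gripper_force: 11.9
```

```bash
python3 w.py w6.png; python3 - <<'E'
from h import *
w=cv2.imread('pics/w6.png')
for k in range(2):
    f,W,_=cam('scene'); print(read_state()['force'].round(2) if hasattr(read_state()['force'],'round') else read_state()['force'])
a=cv2.resize(f[150:260,230:390],(466,320),interpolation=cv2.INTER_CUBIC)
g,W,_=cam('side'); b=cv2.resize(g[215:295,250:330],(320,320),interpolation=cv2.INTER_CUBIC)
w=cv2.resize(w[180:345,200:440],(465,320))[...,::-1]
save('m6.png',cv2.resize(np.hstack([a,b]),(786,320))); 
import numpy as np
o=np.zeros((580,786,3),np.uint8); o[:320]=cv2.resize(np.hstack([a,b]),(786,320)); o[320:,:378]=cv2.resize(w,(378,260)); save('m6.png',o)
E
```

```text
t 13.5 [ 0.54080388 -0.01472341  0.07267159] [2.22143355e+00 2.22136208e+00 1.33671068e-04] F [ 0.17970283 -2.81007031  4.34433189] op 0.054179460863266866 11.948641848284751 campos [0.54117127 0.05372376 0.22891368]
[ 0.63 -1.43  4.48]
[ 0.77 -0.53  4.42]
```

View pics/m6.png

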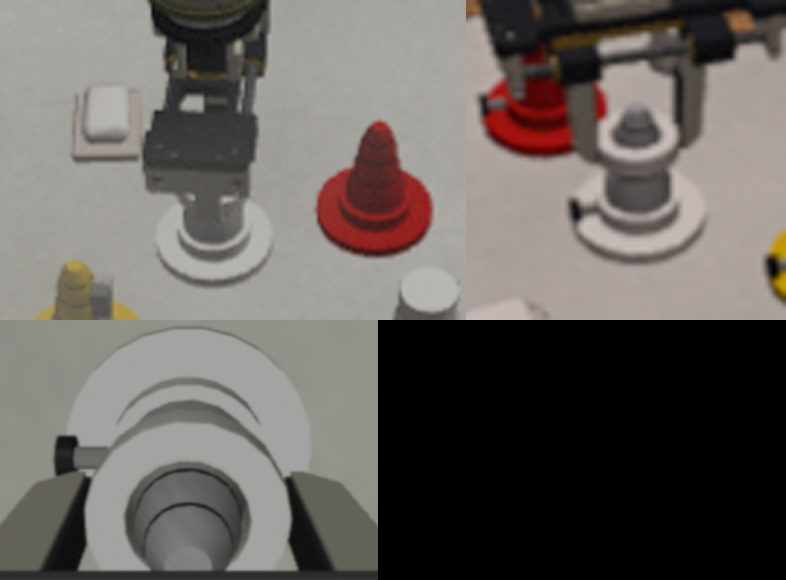

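The collar sits on the middle step. I'll check levelness and centring from the wrist depth.

```bash
cat > lvl.py <<'E'
from gfit import *
s=read_state(); T=s['tool_pos']
b=W[225:338,245:395]; gg=cv2.cvtColor(f,cv2.COLOR_RGB2GRAY)[225:338,245:395]
b=b.reshape(-1,3); r=np.hypot(b[:,0]-T[0],b[:,1]-T[1]); zt=T[2]+.002
m=(abs(b[:,2]-zt)<.005)&(r>.0185)&(r<.0265); q=b[m]
for _ in range(3):
    X=np.c_[q[:,0]-T[0],q[:,1]-T[1],np.ones(len(q))]; k=np.linalg.lstsq(X,q[:,2],rcond=None)[0]; e=q[:,2]-X@k; q=q[abs(e)<2.5*e.std()]
print('top z',k[2],'tilt deg',np.degrees(k[:2]),'rms',e.std(),len(q),'y range',q[:,1].min()-T[1],q[:,1].max()-T[1])
E
python3 lvl.py
cp w.npz w6.npz
```

```text
top z 0.07589196225821246 tilt deg [ 0.30748768 -1.67935304] rms 0.0005653719462939136 4358 y range -0.013897736787859324 0.02641511259435033
```

Slight tilt (−1.7° along y) and a small −y reaction both suggest the collar is slightly off toward +y. I'll nudge it −y and press a little more.

>>> {"op": "move_arm", "data": {
  "plan": [
    [0,0,0,-0.01,0,0,50],
    [0,0,0,-0.01,0,0,50],
    [0,0,0,-0.01,0,0,50],
    [0,0,0,0,0,0,50],
    [0,0,0,0,0,0.01,50],
    [0,0,0,0,0,0,50],
    [0,0,0,0,0,0,50],
    [0,0,0,0,0,0,50],
    [0,0,0,0,0,0,50],
    [0,0,0,0,0,0,50]
  ]
}}

```text
t: 14.65
tool_pos: [0.5408, -0.0152, 0.0725]
orientation: [-2.221, -2.221, -0.001]
force: [0.6, 1.3, 6.7]
opening: 0.0544
gripper_force: 12.0
```

```bash
python3 w.py w7.png; python3 lvl.py; python3 w.py w7.png; python3 lvl.py
```

```text
t 14.7 [ 0.54082877 -0.01519136  0.07252969] [-2.22122442e+00 -2.22142267e+00 -6.10910375e-04] F [1.41732043 2.01916354 5.57804646] op 0.05500884364707761 11.972815312910825 campos [0.54117237 0.05318673 0.22877573]
top z 0.07572552918176968 tilt deg [ 0.18064743 -0.89258309] rms 0.0005557682274981015 4333 y range -0.01397912487739419 0.026382782496648702
t 14.75 [ 0.54085259 -0.01518854  0.07254331] [-2.22123295e+00 -2.22147789e+00 -6.77862991e-04] F [0.69204255 2.01977017 5.30932955] op 0.054579299489798005 11.972745589446276 campos [0.5411723  0.05318677 0.22877568]
top z 0.07571066125935606 tilt deg [ 0.1966624  -0.91526363] rms 0.0005579191296914939 4336 y range -0.013972813408297787 0.026474606390581842
```

The lateral reaction has flipped sign, so the true centre lies between. I'll release slightly so the collar settles level on the taper, then regrip and press.

>>> {"op": "move_arm", "data": {
  "plan": [
    [0,0,0,0.01,0,-0.03,50],
    [0,0,0,0,0,0,66],
    [0,0,0,0,0,0,66],
    [0,0,0,0,0,0,66],
    [0,0,0,0,0,0,66],
    [0,0,0,0,0,0,66],
    [0,0,0,0,0,0,66],
    [0,0,0,0,0,0,66],
    [0,0,0,0,0,0,66],
    [0,0,0,0,0,0,66]
  ]
}}

```text
t: 15.75
tool_pos: [0.5408, -0.0152, 0.0732]
orientation: [2.221, 2.221, 0.0]
force: [-0.2, 0.7, -0.5]
opening: 0.0662
gripper_force: 0.0
```

```bash
python3 w.py w8.png; python3 lvl.py
```

```text
t 15.8 [ 0.54077521 -0.01523674  0.07316263] [2.22138259e+00 2.22142111e+00 3.05511051e-05] F [0.02214505 0.3592422  0.14040036] op 0.06569581891295508 0.0 campos [0.5411334  0.05321629 0.22938486]
top z 0.07608213267630984 tilt deg [ 0.37640996 -0.7962757 ] rms 0.0005609107321623791 4345 y range -0.013974324153246578 0.026429379458145635
```

>>> {"op": "move_arm", "data": {
  "plan": [
    [0,0,0,0,0,0,50],
    [0,0,0,0,0,0,50],
    [0,0,0,0,0,0,50],
    [0,0,0,0,0,0,50],
    [0,0,0,0,0,0,50],
    [0,0,0,0,0,0,50],
    [0,0,0,0,0,0,50],
    [0,0,0,0,0,0,50],
    [0,0,0,0,0,0,50],
    [0,0,0,0,0,0,50]
  ],
  "force": 12
}}

```text
t: 16.8
tool_pos: [0.5408, -0.0152, 0.0732]
orientation: [2.221, 2.221, 0.0]
force: [0.1, 0.7, -0.3]
opening: 0.0547
gripper_force: 12.0
```

```bash
python3 w.py w9.png; python3 lvl.py
```

```text
t 16.85 [ 0.54077831 -0.01521707  0.07315803] [2.22138495e+00 2.22144828e+00 7.76550942e-05] F [0.10819439 0.79580129 0.38443242] op 0.05445314358683637 11.953321772161871 campos [0.54113653 0.05321458 0.22937399]
top z 0.07610168565884941 tilt deg [ 0.49678051 -0.86381754] rms 0.0005763164794048946 4366 y range -0.014098659396067702 0.026427181611625876
```

Free, it reads −0.8°, so that is the depth bias and the collar is level. Now press again.

>>> {"op": "move_arm", "data": {
  "plan": [
    [0,0,0,0,0,0.01,50],
    [0,0,0,0,0,0.01,50],
    [0,0,0,0,0,0.01,50],
    [0,0,0,0,0,0,50],
    [0,0,0,0,0,0,50],
    [0,0,0,0,0,0,50],
    [0,0,0,0,0,0,50],
    [0,0,0,0,0,0,50],
    [0,0,0,0,0,0,50],
    [0,0,0,0,0,0,50]
  ]
}}

```text
t: 17.85
tool_pos: [0.5409, -0.0153, 0.0728]
orientation: [2.221, 2.221, 0.0]
force: [-2.9, -0.4, 4.9]
opening: 0.0546
gripper_force: 12.0
```

```bash
python3 w.py w9.png; python3 lvl.py; python3 w.py w9.png|head -1
```

```text
t 17.9 [ 0.54094568 -0.01524604  0.0728416 ] [2.22119416e+00 2.22123366e+00 3.78827404e-04] F [-2.86074029 -0.38280675  5.55569837] op 0.05450459388731876 11.960955827962607 campos [0.54124119 0.05320016 0.22904112]
top z 0.07578889786083878 tilt deg [ 0.49817632 -0.80037569] rms 0.0005675755055256921 4359 y range -0.014208803013644621 0.026431859164735533
t 17.95 [ 0.54090663 -0.01526418  0.07280865] [2.22123532e+00 2.22124895e+00 2.25416474e-04] F [-1.57715743  0.65725844  4.74135578] op 0.054684150845908296 11.961005756165832 campos [0.54124127 0.05320024 0.22904115]
```

Sized: about 5 N held for 1 s, level, underside about 59 mm up, which is the middle step (33 mm). The medium stand is s1 at (0.465,−0.268), peg radius about 12.5 mm. I'll lift off and go there, with a quick check on the blue cup's brush first.

```bash
python3 - <<'E'
from h import *
d=np.load('s0.npz')
for k in('Wa','Wb'):
    P=d[k].reshape(-1,3); m=(np.hypot(P[:,0]-.55,P[:,1]+.41)<.15)&(P[:,2]>.1)&(P[:,2]<.25); q=P[m]; print(k,len(q),q.min(0).round(3),q.max(0).round(3))
E
```

```text
Wa 183 [ 0.538 -0.425  0.1  ] [ 0.559 -0.407  0.197]
Wb 192 [ 0.533 -0.427  0.1  ] [ 0.554 -0.41   0.197]
```

>>> {"op": "move_arm", "data": {
  "plan": [
    [0,0,0,0,0,-0.1,50],
    [0,0,0,0,0,-0.2,50],
    [0,0,0,0,0,-0.4,50],
    [0,0,0,0,0,-0.6,50],
    [0,0,0,0,0,-0.8,50],
    [0,0,0,0,0,-0.8,50],
    [0,0,0,0,0,-0.7,50],
    [0,0,0,0,0,-0.6,50],
    [0,0,0,0,0,-0.4,50],
    [0,0,0,0,0,0,50]
  ]
}}

```text
t: 18.95
tool_pos: [0.5418, -0.0153, 0.1896]
orientation: [2.22, 2.22, 0.003]
force: [-0.1, -0.2, -0.7]
opening: 0.0546
gripper_force: 12.0
```

```bash
python3 w.py w10.png; python3 lvl.py
```

```text
t 19.0 [ 0.54118965 -0.01528169  0.18816058] [2.22065203e+00 2.22063875e+00 1.37075340e-03] F [ 0.17930978 -0.13823113 -0.44528347] op 0.054601459396039304 11.952873773407191 campos [0.54170131 0.05315209 0.3458039 ]
top z 0.19253518139735867 tilt deg [ 0.67348926 -0.72239238] rms 0.0005809088493650568 4359 y range -0.01414996465301652 0.026480607831354593
```

Ring level in hand; the brush is clear of the path. Traverse to the viewing spot.

>>> {"op": "move_arm", "data": {
  "plan": [
    [0,0,0,-0.5,-0.1,0,50],
    [0,0,0,-0.9,-0.2,0,50],
    [0,0,0,-0.9,-0.25,0,50],
    [0,0,0,-0.9,-0.25,0,50],
    [0,0,0,-0.9,-0.25,0,50],
    [0,0,0,-0.9,-0.25,0,50],
    [0,0,0,-0.9,-0.25,0,50],
    [0,0,0,-0.9,-0.25,0,50],
    [0,0,0,-0.9,-0.25,0,50],
    [0,0,0,-0.9,-0.25,0,50]
  ]
}}

```text
t: 20.0
tool_pos: [0.4817, -0.2315, 0.1859]
orientation: [-2.22, -2.219, 0.001]
force: [0.8, 0.3, -0.1]
opening: 0.0546
gripper_force: 12.0
```

>>> {"op": "move_arm", "data": {
  "plan": [
    [0,0,0,-0.9,-0.25,0,50],
    [0,0,0,-0.9,-0.25,0,50],
    [0,0,0,-0.7,-0.2,0,50],
    [0,0,0,-0.5,-0.1,0,50],
    [0,0,0,-0.2,0,0,50],
    [0,0,0,0,0,0,50],
    [0,0,0,0,0,0,50],
    [0,0,0,0,0,0,50],
    [0,0,0,0,0,0,50],
    [0,0,0,0,0,0,50]
  ]
}}

```text
t: 21.0
tool_pos: [0.4635, -0.3098, 0.1875]
orientation: [2.22, 2.222, -0.0]
force: [0.8, -0.9, -0.3]
opening: 0.0546
gripper_force: 12.0
```

```bash
python3 w.py w11.png
```

```text
t 21.05 [ 0.46346622 -0.30987496  0.18751889] [2.22057035e+00 2.22202958e+00 7.53826661e-05] F [ 0.54291905 -0.12928542 -0.14088957] op 0.0547589586441271 11.952721669804305 campos [ 0.46378158 -0.24132416  0.34370138]
```

View pics/w11.png

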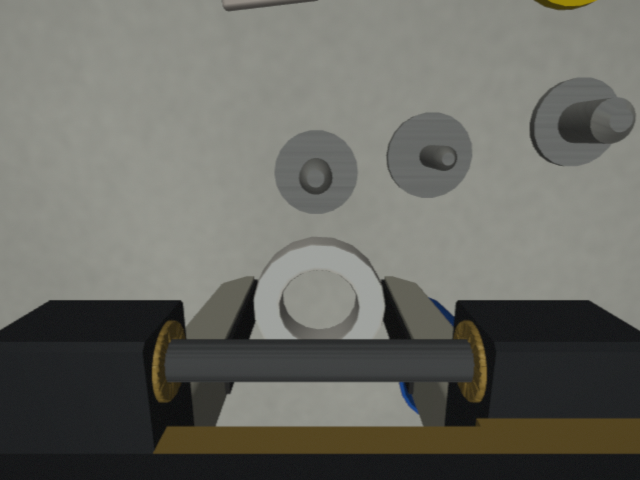

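The medium stand is at (316,172). Its peg is clearly thicker than the slim one at (430,155) and thinner than the stout one at (577,122). I'll fit the disc and the bore.

```bash
python3 - <<'E'
from gfit import *
g=cv2.cvtColor(f,cv2.COLOR_RGB2GRAY)
def edges(u0,v0,r0,r1,angs,sign):
    out=[]
    for a in angs:
        rr=np.arange(r0,r1,.25); u=u0+rr*np.cos(a); v=v0+rr*np.sin(a)
        p=cv2.remap(g,u.astype(np.float32)[None],v.astype(np.float32)[None],cv2.INTER_LINEAR)[0].astype(float)
        dd=sign*np.gradient(cv2.GaussianBlur(p[None],(9,1),0)[0]); i=dd[4:-4].argmax()+4
        if dd[i]>1: out.append((u[i],v[i]))
    return np.array(out)
A=np.deg2rad(np.arange(0,360,4))
for n,u,v in(('med',316,172),('slim',430,155)):
    e=edges(u,v,33,50,A,1); P=ray(e[:,0],e[:,1],.008); print(n,len(P),circ_fit(P,.035))
c,_=circ_fit(ray(*edges(316,172,33,50,A,1).T,.008),.035)
b=W[130:215,275:360].reshape(-1,3); q=b[b[:,2]>.045]; print('peg top',q.mean(0),q.min(0),q.max(0))
s=read_state()['tool_pos']; zt=s[2]+.003
e=edges(319,303,28,50,np.deg2rad(np.r_[150:391:3]),1);P=ray(e[:,0],e[:,1],zt)
M=np.c_[2*P[:,:2],np.ones(len(P))]; k=np.linalg.lstsq(M,(P[:,:2]**2).sum(1),rcond=None)[0]; print('bore',k[:2],np.sqrt(k[2]+k[0]**2+k[1]**2),'tcp',s)
dl=c-k[:2]; print('tool x units',dl[1]/.025,'tool y units',dl[0]/.025)
E
```

```text
med 90 (array([ 0.46121331, -0.269152  ]), np.float64(0.0002141989003410504))
slim 90 (array([ 0.55522411, -0.25507322]), np.float64(0.00038746400320709303))
peg top [ 0.46101072 -0.2684681   0.05388495] [ 0.44848654 -0.28163479  0.04541042] [ 0.47288732 -0.25662501  0.05876129]
bore [ 0.46382679 -0.30955729] 0.016709793803960198 tcp [ 0.46346622 -0.30987496  0.18751889]
tool x units 1.616211413698998 tool y units -0.1045390616017694
```

>>> {"op": "move_arm", "data": {
  "plan": [
    [0,0,0,0.4,-0.03,0,50],
    [0,0,0,0.6,-0.04,0,50],
    [0,0,0,0.4,-0.03,0,50],
    [0,0,0,0.22,0,0.2,50],
    [0,0,0,0,0,0.5,50],
    [0,0,0,0,0,0.7,50],
    [0,0,0,0,0,0.7,50],
    [0,0,0,0,0,0.5,50],
    [0,0,0,0,0,0.3,50],
    [0,0,0,0,0,0,50]
  ]
}}

```text
t: 22.05
tool_pos: [0.4599, -0.2692, 0.1133]
orientation: [-2.22, -2.22, 0.001]
force: [-0.0, 0.2, -1.0]
opening: 0.0544
gripper_force: 12.0
```

>>> {"op": "move_arm", "data": {
  "plan": [
    [0,0,0,0,0,0.3,50],
    [0,0,0,0,0,0.6,50],
    [0,0,0,0,0,0.7,50],
    [0,0,0,0,0,0.7,50],
    [0,0,0,0,0,0.6,50],
    [0,0,0,0,0,0.4,50],
    [0,0,0,0,0,0.2,50],
    [0,0,0,0,0,0.1,50],
    [0,0,0,0,0,0,50],
    [0,0,0,0,0,0,50]
  ]
}}

```text
t: 23.05
tool_pos: [0.4613, -0.2701, 0.0256]
orientation: [2.22, 2.221, 0.0]
force: [-0.1, 0.4, -0.1]
opening: 0.0547
gripper_force: 12.0
```

Down the last 4 mm, then release and lift away.

>>> {"op": "move_arm", "data": {
  "plan": [
    [0,0,0,0,0,0.05,50],
    [0,0,0,0,0,0.05,50],
    [0,0,0,0,0,0.03,50],
    [0,0,0,0,0,0.02,50],
    [0,0,0,0,0,0,50],
    [0,0,0,0,0,0,50],
    [0,0,0,0,0,0,50],
    [0,0,0,0,0,0,50],
    [0,0,0,0,0,0,50],
    [0,0,0,0,0,0,50]
  ]
}}

```text
t: 24.05
tool_pos: [0.4611, -0.27, 0.022]
orientation: [2.221, 2.221, 0.0]
force: [-2.5, 1.7, 6.5]
opening: 0.0545
gripper_force: 12.0
```

>>> {"op": "move_arm", "data": {
  "plan": [
    [0,0,0,0,0,0,65],
    [0,0,0,0,0,0,75],
    [0,0,0,0,0,0,85],
    [0,0,0,0,0,0,85],
    [0,0,0,0,0,0,85],
    [0,0,0,0,0,0,85],
    [0,0,0,0,0,-0.2,85],
    [0,0,0,0,0,-0.5,85],
    [0,0,0,0,0,-0.8,85],
    [0,0,0,0,0,-0.9,85]
  ]
}}

```text
t: 25.05
tool_pos: [0.4605, -0.2696, 0.0823]
orientation: [-2.221, -2.221, 0.0]
force: [0.7, 0.0, 0.4]
opening: 0.0848
gripper_force: 0.0
```

>>> {"op": "move_arm", "data": {
  "plan": [
    [0,0,0,0,0,-0.9,85],
    [0,0,0,0,0,-0.9,85],
    [0,0,0,0,0,-0.9,85],
    [0,0,0,0,0,-0.9,85],
    [0,0,0,0,0,-0.6,85],
    [0,0,0,0,0,-0.3,85],
    [0,0,0,0,0,0,85],
    [0,0,0,0,0,0,85],
    [0,0,0,0,0,0,85],
    [0,0,0,0,0,0,85]
  ]
}}

```text
t: 26.05
tool_pos: [0.4602, -0.2693, 0.1924]
orientation: [-2.22, -2.22, 0.001]
force: [0.6, 0.5, 0.2]
opening: 0.0849
gripper_force: 0.0
```

```bash
python3 w.py w12.png; python3 - <<'E'
from gfit import *
b=W[150:330,230:400].reshape(-1,3); r=np.hypot(b[:,0]-.4612,b[:,1]+.2692)
q=b[(r>.0185)&(r<.026)&(b[:,2]<.06)]; print('ring top z',np.nanpercentile(q[:,2],[5,50,95]))
E
```

```text
t 26.1 [ 0.46030282 -0.26943105  0.19258374] [-2.22026071e+00 -2.22018325e+00  4.77851504e-04] F [0.0541058  0.51083356 0.09732879] op 0.08464566157657867 0.0 campos [ 0.46084137 -0.20108558  0.34868761]
ring top z [0.02391781 0.02515776 0.02630992]
```

View pics/w12.png

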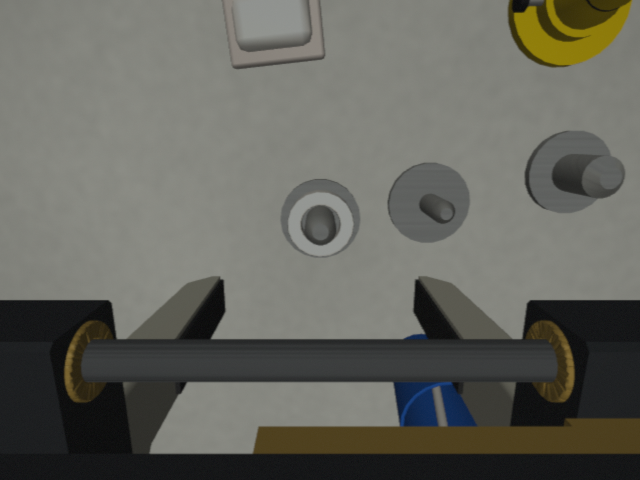

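The collar lies flat on the medium stand at (320,223): its top reads about 25 mm, with roughly 1 mm of depth bias, so it is home. The gripper is clear.

```bash
python3 -c "from plant import *; print(close_job())"
```

```text
the job is handed in; nothing more can be done
None
```

The collar stopped on the mandrel's middle step (33 mm bore), was pressed level there at about 5 N, then put fully down on the medium stand and released; the job is handed in at about 26 s, and the verdict was not shown.

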